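# Shut off the air valve under its flip cover

## Task

Shut off the bench's air at the isolating unit: lift its spring-closed flip cover by its bar handle, up and back until the stay at its side drops in and props it open, then turn the knob beneath clockwise until it comes up firm on its seat and nip it to about 0.3 N m, no more than 0.5, or the seal is crushed. The knob's seat is not where you can see it, so turn slowly and go by feel; leave the cover propped up, let go of everything, and leave the things lying about alone.

Things in the scene. Friction and masses are not known exactly. Their poses are not given: they have to be found in the camera images.
- unit: fixed air unit: base plate 205 x 170 x 8 mm, grey valve housing 130 (x) x 120 (y), top 50 mm above the bench. Origin: bench level under the housing's centre. +x to its back (hinge), -x to its front (handle), +y to its left, where an upright plate (x 7 to 117, y 82 to 86, 105 mm high) bears the stay; brass unions stand out 22 mm on -y. Place and yaw vary.
- cover (a joint): angle of the aluminium flip cover (105 x 124 x 50 mm) over the knob: 0 shut, grows as its front goes up and back, end stop 1.95. A spring (0.03 to 0.09 N m) and its 150 g shut it if let go before the stay has caught. Carry it to 1.80 to 1.92: the stay drops in; let go, it settles back on the stay at about 1.7 to 1.8.
- cover_hinge (a point): point on the cover's hinge axis, mid-width: 50 mm behind (+x) and 58 mm above unit's origin. The axis runs along the unit's y (positive turn about +y opens).
- bar (a point): middle of the cover's bar handle: a round steel bar 10 mm thick along the unit's y, 62 mm clear between its two arms, 38 mm out from the cover's front face. Shut, it is 143 mm in front of the hinge axis and 20 mm above it (78 mm above the bench). Pinched from above across the bar (fingers before and behind it) it rolls between the pads as the cover swings. Moves with the cover.
- stay (a joint): angle of the drop stay, a steel pawl 75 mm long, 6 mm thick, on the plate at the unit's left behind the hinge (y = 75 mm): 0 lying down. The opening cover's side pin lifts it about 0.16 rad; it then falls back to 0 in front of the pin and the cover cannot shut. Needs no hand.
- knob (a joint): angle of the valve knob, rad, grows clockwise seen from above; at 0 its bar lies along the unit's x. Turns against 0.12 N m of friction and stays where left. Starts at 0.1 to 0.4; meets its seat somewhere between 1.0 and 1.4, different each time and hidden.
- knob_grip (a point): grip point of the black valve knob under the cover, on its vertical axis, 15 mm in front (-x) of unit's origin, 79 mm above the bench. The grip is an upright bar 42 long, 12 thick, 33 mm high (top 89 mm above the bench), on a disc 42 mm across with its top 56 mm above the bench. Its x axis runs along the bar.
- seal (a joint): squeeze of the seal in the valve, rad (readings are noisy by some 0.01): 0 until the knob meets its seat, then follows the knob against 5 N m per rad, on top of the knob's friction: 0.3 N m in all squeezes it 0.036. Let go, the knob's friction keeps up to 0.024. Under 0.01 left the valve leaks; beyond 0.08 (0.52 N m) the seal is crushed.
- block: loose bystander: ground steel block 35 x 50 x 40 mm, left of the unit; origin under its centre
- bolt: loose bystander: long hex bolt 22 x 78 x 19 mm, lying left of the unit's front; origin under its centre
- tape_measure: loose bystander: tape measure 35 x 76 x 62 mm, right of the unit; origin under its centre
- nut: loose bystander: hex nut 24 x 27 x 13 mm, right of the unit; origin under its centre
- punch: loose bystander: centre punch 12 x 110 x 10 mm, lying right of the unit's front; origin under its centre

How it is judged:
By the outcome, as a careful person would: the job done as asked, in the order asked, and still so for the second after the job is handed in, with the robot touching nothing.
It also fails if it takes over 61 s, if anything falls off the work surface, if the arm or the gripper's body presses on something with over 40 N, if the wrist force passes 120 N, or if a joint passes its speed limit or range.

## Robot

A 7-joint arm with a two-finger parallel gripper is mounted at the origin on a cart in front of the work surface, level with it; the furniture and walls round the work are solid. World frame = base frame: x ahead of the robot, y to its left, z up, the work surface at z = 0. Lengths are in m, angles in rad, forces in N, time in s.
With the tool pointing down it reaches from about 0.4 to 0.85 m from the base axis. Payload 10.4 kg.
Tool frame: the origin (TCP) lies on the centre line of the jaws, within the pads' length; the fingertips stand r.tip_extent ahead of it and the grasp point (between the pads) lies 3 mm ahead of it (r.tip_extent is the distance from the TCP to the fingertips, in m); z points along the fingers, y is the direction in which the jaws open and shut (so a half turn about z gives the same grasp; the last joint's range is limited). The gripper opens to 87 mm and grips with 3 to 60 N. Pads are 19 mm wide; open, the fingers measure 117 mm over their backs; the gripper's body (75 mm by 190 mm) begins 51 mm behind the grasp point.
Start: joints at [-1.35, 0.332, -0.065, 1.46, 0.022, 1.35, -0.088], TCP at [0.151, 0.607, 0.245] pointing down, gripper open.
Joint ranges: [-2.6, 2.6], [-0.5, 2.12], [-1.47, 1.34], [0.16, 2.42], [-1.27, 4.41], [0.06, 2.06], [-2.6, 2.6]. Speed limits (rad/s): [2.22, 2.22, 2.79, 2.79, 3.14, 3.14, 3.14].

## Interface

Orientations are given as a unit quaternion [x, y, z, w].
In Python, from bench import r gives the robot as it stands. The module is installed in compiled form; this text tells all that it offers.
- The arm moves only by the shell command python3 -m jog 'ROWS' [FORCE]. ROWS is JSON, a list of rows, each a list of 5 numbers: the shift along the tool's x, y, z in cm, then the turn about the tool's z in rad, then the closure, from 0 (fully open) to 1 (shut). A call has exactly 10 rows; each row shifts and turns the pose as measured when the row begins, along the tool's axes as they then stand; what a row does not reach is not made up. A row lasts 1/10 s, in which the tool goes at most 50 mm and 8.59 degrees, less where a joint would pass 70% of its speed; a pose out of reach is approached as far as the arm can. A call with a gripper value outside its range is refused whole. The fingers move at their own pace and stop on an object; FORCE is the grip in N (left out, the last holds). Time passes only in rows, so rows that do not move let the fingers close, or fill a call up. It gives the time, the measured TCP pose, the force and the opening at its end, in the units of the state.
- r.read_state(): the state, without advancing time (a new reading comes with each control period).
- r.camera(name): name is "scene" or "top"; returns a dict with "pixels" (420x560x3 uint8, red, green, blue), "fx", "fy", "cx", "cy" (pixels), "camera_from_world" (4x4, takes a point from world to camera coordinates). Camera axes: x right, y up, looking along -z (the intrinsics and any distortion apply to the point x, -y, -z); pixel columns grow to the right and rows downward; lengths in m; the calibration is good to about 2 mm. A picture is of the moment at which its call begins. There is no depth.
- r.close_job(): hands the job in, once; it reports no verdict.
The state is a dict: "time": time; "joint_positions": joint angles; "joint_vel": joint speeds; "joint_torque": joint torques, N m; "ee_pos": TCP position; "eef_rot": TCP orientation; "ft_force": force on the tool from outside, world axes, zero at the start; "torque": the same for the moment, N m; "width": finger opening in m.
Only numpy, scipy, OpenCV 4.12 (cv2) and the standard library are available. Lean on these libraries where they do the work, as an engineer would, in place of code of your own. Each camera call takes 0.05 s, during which the arm holds its last target. There are 200 camera calls.

## Working session

There is one attempt and no reset: what is moved stays moved. The work goes in short steps, Python scripts to look and compute and a shell command to move; the robot and the scene stay as the last step left them, time stands still between calls to the robot, and variables do not carry over. Pictures are saved under pics/ and viewed, about 8 in all and at most 12, crops included, and the job is handed in when it is done.

```bash
mkdir -p pics; cat > h.py <<'E'
import numpy as np,cv2
from bench import r
def ray(c,u,v):
    M=np.array(c["camera_from_world"]);R,t=M[:3,:3],M[:3,3]
    d=R.T@np.array([(u-c["cx"])/c["fx"],-(v-c["cy"])/c["fy"],-1.]);return -R.T@t,d
def onz(c,u,v,z):
    o,d=ray(c,u,v);return o+d*(z-o[2])/d[2]
def proj(c,p):
    M=np.array(c["camera_from_world"]);q=M[:3,:3]@np.asarray(p)+M[:3,3]
    return c["cx"]+c["fx"]*q[0]/-q[2],c["cy"]-c["fy"]*q[1]/-q[2]
def save(n,name):
    c=r.camera(n);cv2.imwrite("pics/"+name+".png",c["pixels"][:,:,::-1]);return c
E
python3 - <<'E'
from h import *
for n in("top","scene"):
    c=save(n,n+"0");print(n,c["fx"],c["cx"],c["cy"],c.keys());print(np.round(c["camera_from_world"],3))
print(r.read_state(),r.tip_extent)
E
```

```text
top 544.0866973323064 281.42199469032545 204.66657684623087 dict_keys(['pixels', 'fx', 'fy', 'cx', 'cy', 'camera_from_world'])
[[ 0.012 -1.     0.     0.078]
 [ 0.984  0.012  0.178 -0.543]
 [-0.178 -0.002  0.984 -1.089]
 [ 0.     0.     0.     1.   ]]
scene 528.7995291652962 272.8618407442698 212.91093760193954 dict_keys(['pixels', 'fx', 'fy', 'cx', 'cy', 'camera_from_world'])
[[ 0.483 -0.876 -0.017 -0.189]
 [ 0.613  0.324  0.721 -0.418]
 [-0.626 -0.358  0.693 -0.587]
 [ 0.     0.     0.     1.   ]]
{'time': 0.1, 'joint_positions': array([-1.34960271,  0.33280806, -0.06469561,  1.46085315,  0.02159017,
        1.34992217, -0.08849249]), 'joint_vel': array([ 0.0001846 , -0.00082527, -0.00045812, -0.00046823, -0.00145451,
        0.00159657, -0.00062903]), 'joint_torque': array([ 1.20876757e-03, -6.24542356e+01,  2.45708768e-02, -3.90710092e+01,
       -6.13485044e-02,  3.67936771e-02,  6.00469912e-05]), 'ee_pos': array([0.15078991, 0.60620216, 0.24383585]), 'eef_rot': array([ 1.21585041e-01,  9.92580807e-01, -6.45695012e-04, -5.32537716e-05]), 'ft_force': array([-0.11654059, -0.3386191 , -0.90033897]), 'torque': array([0.00030567, 0.03457453, 0.00610441]), 'width': 0.08707152331258174} 0.022
```

View pics/top0.png

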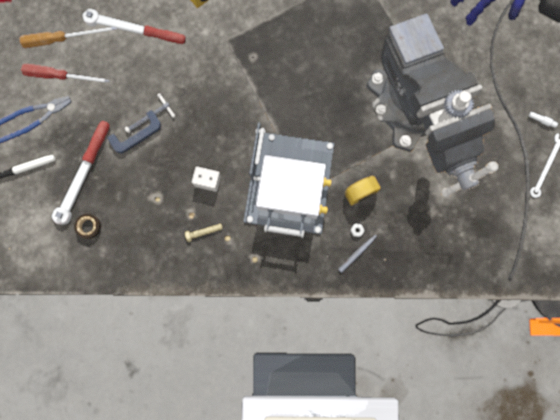

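View pics/scene0.png

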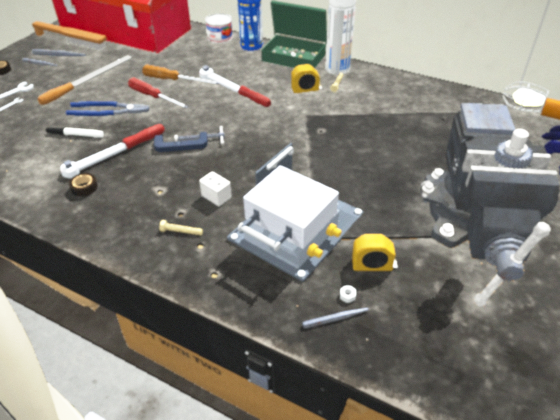

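Top: white cover centred at about (292,186), bar at (285,231), stay plate at left (256,160), unions at right. Scene: the same, cover shut. I'll zoom in on the unit and fit the outlines.

```bash
python3 - <<'E'
from h import *
a=cv2.imread("pics/top0.png")[115:255,235:345]
b=cv2.imread("pics/scene0.png")[140:285,225:370]
a=cv2.resize(a,None,fx=4,fy=4,interpolation=cv2.INTER_CUBIC);b=cv2.resize(b,(440*145//145,440),interpolation=cv2.INTER_CUBIC)
b=cv2.copyMakeBorder(b,0,120,0,0,0)[:560]
im=np.hstack([a,b]);im=cv2.resize(im,None,fx=.9,fy=.9) ;cv2.imwrite("pics/crop.png",im);print(im.shape)
g=cv2.imread("pics/top0.png");m=(g.min(2)>235).astype(np.uint8);m[:,:240]=0;m[:,345:]=0;m[:130]=0;m[240:]=0
cs,_=cv2.findContours(m,0,2)
for k in cs:
    if cv2.contourArea(k)>100: print(cv2.minAreaRect(k),cv2.contourArea(k),cv2.boxPoints(cv2.minAreaRect(k)))
E
```

```text
(504, 792, 3)
((290.3476257324219, 184.759033203125), (62.01072692871094, 50.75478744506836), 8.29714584350586) 2996.0 [[256.00467 205.39651]
 [263.32895 155.17297]
 [324.69058 164.12155]
 [317.3663  214.3451 ]]
```

View pics/crop.png

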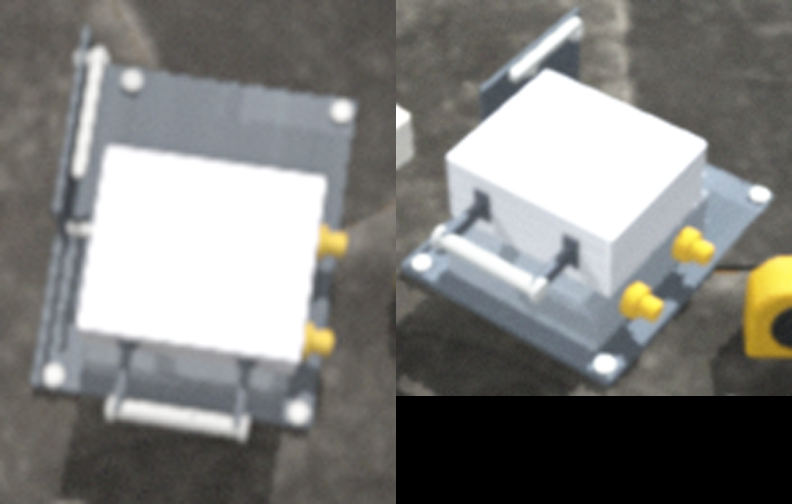

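```bash
python3 - <<'E'
from h import *
c=r.camera("top");s=r.camera("scene")
B=[onz(c,*p,.078) for p in((266.1,228.1),(303.1,234.4))];print("bar top",np.round(B,4),np.mean(B,0))
S=[onz(s,*p,.078) for p in((240.4,226.4),(277.7,246.2))];print("bar scene",np.round(S,4),np.mean(S,0))
P=[onz(c,*p,.010)for p in((271.4,137.2),(330,145.6),(317.8,229.2),(249.7,218.9))];P=np.array(P);print(np.round(P,4),P.mean(0))
C=[onz(c,*p,.106)for p in((256.0,205.4),(263.3,155.2),(324.7,164.1),(317.4,214.3))];C=np.array(C);print(np.round(C,4),C.mean(0))
f=lambda a:np.degrees(np.arctan2(a[1],a[0]))
print("yaws: bar",f(B[0]-B[1])-90,f(S[0]-S[1])-90,"plate",f(P[0]-P[3]),f(P[1]-P[2]),f(P[0]-P[1])-90,f(P[3]-P[2])-90,"cov",f(C[1]-C[0]),f(C[2]-C[3]),f(C[1]-C[2])-90,f(C[0]-C[3])-90)
print(np.linalg.norm(C[1]-C[0]),np.linalg.norm(C[1]-C[2]))
E
```

```text
bar top [[0.4885 0.1147 0.078 ]
 [0.4766 0.0399 0.078 ]] [0.48258021 0.07728078 0.078     ]
bar scene [[0.4922 0.1164 0.078 ]
 [0.4821 0.04   0.078 ]] [0.48715824 0.07820048 0.078     ]
[[ 0.7008  0.1084  0.01  ]
 [ 0.6831 -0.0212  0.01  ]
 [ 0.4968  0.0057  0.01  ]
 [ 0.5174  0.1524  0.01  ]] [0.59951795 0.06131164 0.01      ]
[[ 0.5299  0.1347  0.106 ]
 [ 0.633   0.122   0.106 ]
 [ 0.6159 -0.0018  0.106 ]
 [ 0.5134  0.0128  0.106 ]] [0.57306167 0.06691708 0.106     ]
yaws: bar -9.060591837230987 -7.55306593844135 plate -13.483491390630176 -8.232668017669543 -7.795472658542394 -8.010202515384549 cov -7.005660725519002 -8.157115536441543 -7.834798161563128 -7.693303970475412
0.10384413909541504 0.1250078191187657
```

```bash
cat >> h.py <<'E'
YAW=-0.138; UX=np.array([np.cos(YAW),np.sin(YAW),0]);UY=np.array([-np.sin(YAW),np.cos(YAW),0]);UZ=np.array([0,0,1.])
O=np.array([.5755,.0670,0])
def U(x,y,z): return O+UX*x+UY*y+UZ*z     # unit frame -> world, m
def st():
    s=r.read_state();p=s["ee_pos"];q=s["eef_rot"]
    from scipy.spatial.transform import Rotation as Q
    R=Q.from_quat(q).as_matrix();return s,p,R
def rel():
    s,p,R=st();d=p-O;f=s["ft_force"]
    print("t %.2f unit-frame mm"%s["time"],np.round([d@UX*1e3,d@UY*1e3,p[2]*1e3],1),"y_t angle in unit %.3f"%(np.arctan2(R[1,1],R[0,1])-YAW),"F unit",np.round([f@UX,f@UY,f[2]],1),"w",round(s["width"]*1e3,1),"M",np.round(s["torque"],2))
def plan(P,yu,n):
    """suggest n rows to reach world P with tool y at angle yu in the unit frame"""
    s,p,R=st();a=np.arctan2(R[1,1],R[0,1]);turn=(a-(yu+YAW)+np.pi)%(2*np.pi)-np.pi
    d=(P-p)/n
    for i in range(n):
        b=a-turn*i/n;y=np.array([np.cos(b),np.sin(b),0]);x=np.cross(y,-UZ)
        print(np.round([d@x*100,d@y*100,-d[2]*100],2).tolist(),round(turn/n,4))
E
python3 - <<'E'
from h import *
rel();plan(U(-.093,0,.2),0,15)
E
```

```text
t 0.20 unit-frame mm [-494.8  475.8  244.1] y_t angle in unit 1.465 F unit [-0.3  0.2 -0.1] w 87.2 M [-0.03  0.01  0.03]
[-3.0, -2.87, 0.29] 0.0977
[-3.26, -2.57, 0.29] 0.0977
[-3.5, -2.23, 0.29] 0.0977
[-3.7, -1.88, 0.29] 0.0977
[-3.87, -1.51, 0.29] 0.0977
[-4.0, -1.13, 0.29] 0.0977
[-4.09, -0.73, 0.29] 0.0977
[-4.14, -0.33, 0.29] 0.0977
[-4.15, 0.07, 0.29] 0.0977
[-4.12, 0.48, 0.29] 0.0977
[-4.06, 0.88, 0.29] 0.0977
[-3.95, 1.27, 0.29] 0.0977
[-3.81, 1.65, 0.29] 0.0977
[-3.63, 2.01, 0.29] 0.0977
[-3.42, 2.36, 0.29] 0.0977
```

```bash
python3 -m jog '[[-3,-2.9,0.2,0.1,0.7],[-3.3,-2.6,0.2,0.1,0.7],[-3.5,-2.2,0.2,0.1,0.7],[-3.7,-1.9,0.2,0.1,0.7],[-3.9,-1.5,0.2,0.1,0.7],[-4,-1.1,0.2,0.1,0.7],[-4.1,-0.7,0.2,0.1,0.7],[-4.1,-0.3,0.2,0.1,0.7],[-4.1,0.1,0.2,0.1,0.7],[-4.1,0.5,0.2,0.1,0.7]]' 20; python3 - <<'E'
from h import *
rel();plan(U(-.093,0,.17),0,9)
E
```

```text
time: 1.2
ee_pos: [0.3678, 0.2413, 0.2207]
eef_rot: [0.594, 0.804, -0.001, -0.001]
ft_force: [1.3, 0.0, 0.5]
width: 0.0268
t 1.20 unit-frame mm [-229.7  144.1  220.7] y_t angle in unit 0.436 F unit [1.3 0.2 0.5] w 26.8 M [-0.04 -0.04  0.05]
[-2.09, 0.7, 0.56] 0.0485
[-2.06, 0.8, 0.56] 0.0485
[-2.01, 0.9, 0.56] 0.0485
[-1.97, 1.0, 0.56] 0.0485
[-1.92, 1.09, 0.56] 0.0485
[-1.86, 1.18, 0.56] 0.0485
[-1.8, 1.27, 0.56] 0.0485
[-1.74, 1.36, 0.56] 0.0485
[-1.67, 1.44, 0.56] 0.0485
```

```bash
python3 -m jog '[[-2.1,0.7,0.6,0.05,0.7],[-2.1,0.8,0.6,0.05,0.7],[-2,0.9,0.6,0.05,0.7],[-2,1,0.6,0.05,0.7],[-1.9,1.1,0.6,0.05,0.7],[-1.9,1.2,0.6,0.05,0.7],[-1.8,1.3,0.6,0.05,0.7],[-1.7,1.4,0.6,0.05,0.7],[-1.7,1.4,0.6,0.05,0.7],[0,0,0,0,0.7]]'; python3 - <<'E'
from h import *
rel();plan(U(-.093,0,.081),0,8);save("top","t1");c=save("scene","s1")
b=cv2.imread("pics/s1.png")[60:300,180:400];cv2.imwrite("pics/s1c.png",cv2.resize(b,None,fx=2.4,fy=2.4,interpolation=2))
E
```

```text
time: 2.2
ee_pos: [0.49, 0.0609, 0.1614]
eef_rot: [0.771, 0.636, -0.001, -0.0]
ft_force: [0.4, 0.7, 0.3]
width: 0.0263
t 2.20 unit-frame mm [-83.8 -17.8 161.4] y_t angle in unit -0.053 F unit [0.3 0.7 0.3] w 26.3 M [-0.1   0.03 -0.03]
[0.22, -0.13, 1.01] -0.0067
[0.22, -0.12, 1.01] -0.0067
[0.22, -0.12, 1.01] -0.0067
[0.22, -0.12, 1.01] -0.0067
[0.22, -0.12, 1.01] -0.0067
[0.22, -0.12, 1.01] -0.0067
[0.22, -0.12, 1.01] -0.0067
[0.22, -0.12, 1.01] -0.0067
```

View pics/s1c.png

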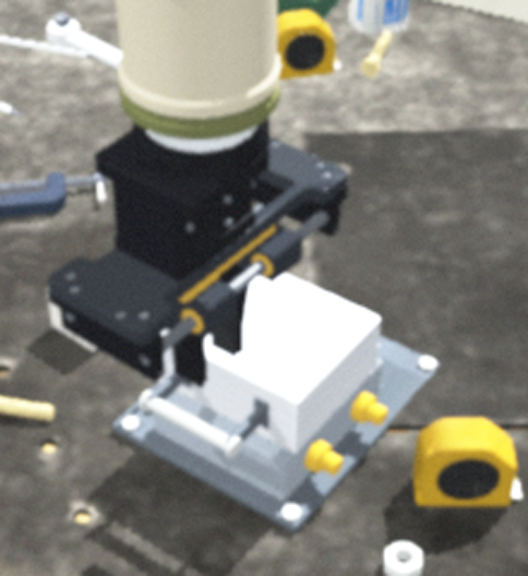

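```bash
python3 -m jog '[[0.6,-0.35,0,-0.02,0.7],[0.6,-0.35,0,-0.02,0.7],[0.6,-0.3,0,-0.01,0.7],[0,0,0.8,0,0.7],[0,0,0.8,0,0.7],[0,0,0.8,0,0.7],[0,0,0.8,0,0.7],[0,0,0.8,0,0.7],[0,0,0.4,0,0.7],[0,0,0,0,0.7]]'; python3 - <<'E'
from h import *
rel()
plan(U(-.093,0,.081),0,4)
for n in("top","scene"):
    c=r.camera(n);b=c["pixels"][130:270,210:350,::-1];cv2.imwrite("pics/a_%s.png"%n,cv2.resize(b,(400,400),interpolation=2))
cv2.imwrite("pics/a.png",np.hstack([cv2.imread("pics/a_top.png"),cv2.imread("pics/a_scene.png")]))
E
```

```text
time: 3.3
ee_pos: [0.4801, 0.0878, 0.1135]
eef_rot: [0.75, 0.661, -0.001, -0.002]
ft_force: [-0.7, -0.1, -0.5]
width: 0.0262
t 3.30 unit-frame mm [-97.4   7.4 113.5] y_t angle in unit 0.012 F unit [-0.7 -0.2 -0.5] w 26.2 M [-0.08  0.05 -0.05]
[-0.19, 0.11, 0.81] 0.0031
[-0.19, 0.11, 0.81] 0.0031
[-0.19, 0.11, 0.81] 0.0031
[-0.19, 0.11, 0.81] 0.0031
```

View pics/a.png

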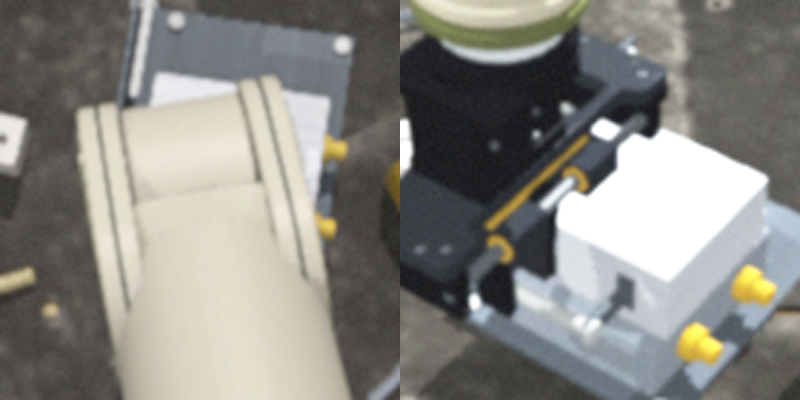

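```bash
python3 -m jog '[[-0.3,0.2,0,0,0.7],[-0.2,0.15,0,0,0.7],[0,0,0.6,0,0.7],[0,0,0.6,0,0.7],[0,0,0.6,0,0.7],[0,0,0.6,0,0.7],[0,0,0.6,0,0.7],[0,0,0.2,0,0.7],[0,0,0,0,0.7],[0,0,0,0,0.7]]'; python3 - <<'E'
from h import *
rel()
E
```

```text
time: 4.4
ee_pos: [0.4839, 0.0821, 0.0798]
eef_rot: [0.75, 0.661, -0.0, -0.001]
ft_force: [-1.1, -0.3, 0.2]
width: 0.0263
t 4.40 unit-frame mm [-92.9   2.4  79.8] y_t angle in unit 0.012 F unit [-1.  -0.4  0.2] w 26.3 M [-0.1   0.01 -0.02]
```

```bash
python3 -m jog '[[0,0,0,0,1],[0,0,0,0,1],[0,0,0,0,1],[0,0,0,0,1],[0,0,0,0,1],[0,0,0,0,1],[0,0,-0.1,0,1],[0,0,-0.2,0,1],[0,0,-0.4,0,1],[0,0,-0.6,0,1]]' 20; python3 - <<'E'
from h import *
rel()
for th in np.arange(0,1.95,.1):
    ph=.139+th; print("%.1f"%th,np.round([50-144.4*np.cos(ph),61+144.4*np.sin(ph)],1),end=' ')
E
```

```text
time: 5.4
ee_pos: [0.4898, 0.0814, 0.0957]
eef_rot: [0.751, 0.661, 0.005, 0.003]
ft_force: [11.2, -2.4, -5.5]
width: 0.0093
t 5.40 unit-frame mm [-86.8   2.5  95.7] y_t angle in unit 0.011 F unit [11.4 -0.8 -5.5] w 9.3 M [-0.42 -2.23 -0.11]
0.0 [-93.  81.] 0.1 [-90.3  95.2] 0.2 [-86.2 109. ] 0.3 [-80.7 122.4] 0.4 [-73.9 135.1] 0.5 [-65.9 147.1] 0.6 [-56.7 158.3] 0.7 [-46.5 168.4] 0.8 [-35.3 177.5] 0.9 [-23.2 185.5] 1.0 [-10.4 192.1] 1.1 [  3.  197.5] 1.2 [ 16.8 201.5] 1.3 [ 31.  204.1] 1.4 [ 45.4 205.3] 1.5 [ 59.8 205.1] 1.6 [ 74.2 203.4] 1.7 [ 88.3 200.2] 1.8 [102.  195.7] 1.9 [115.2 189.9]
```

```bash
python3 -m jog '[[0,0.5,-1,0,1],[0,0.4,-1.1,0,1],[0,0.5,-1.05,0,1],[0,0.57,-1,0,1],[0,0.65,-0.95,0,1],[0,0.73,-0.9,0,1],[0,0.8,-0.84,0,1],[0,0.4,-0.4,0,1],[0,0,0,0,1],[0,0,0,0,1]]'; python3 - <<'E'
from h import *
rel()
E
```

```text
time: 6.4
ee_pos: [0.5374, 0.0745, 0.1739]
eef_rot: [0.751, 0.661, 0.004, 0.003]
ft_force: [1.9, 0.9, -5.1]
width: 0.0093
t 6.40 unit-frame mm [-38.8   2.2 173.9] y_t angle in unit 0.011 F unit [ 1.7  1.1 -5.1] w 9.3 M [-0.08 -0.1  -0.09]
```

```bash
python3 -m jog '[[0,0.93,-0.68,0,1],[0,0.98,-0.6,0,1],[0,1.03,-0.53,0,1],[0,1.07,-0.44,0,1],[0,1.1,-0.35,0,1],[0,1.12,-0.27,0,1],[0,1.14,-0.17,0,1],[0,0.6,-0.04,0,1],[0,0,0,0,1],[0,0,0,0,1]]'; python3 - <<'E'
from h import *
rel()
E
```

```text
time: 7.4
ee_pos: [0.6167, 0.0632, 0.2085]
eef_rot: [0.75, 0.661, -0.001, -0.001]
ft_force: [-1.1, 0.0, 1.7]
width: 0.0093
t 7.40 unit-frame mm [ 41.3   1.9 208.5] y_t angle in unit 0.012 F unit [-1.1 -0.1  1.7] w 9.3 M [-0.18  0.52 -0.12]
```

```bash
python3 -m jog '[[0,1.15,-0.04,0,1],[0,1.15,0.05,0,1],[0,1.15,0.15,0,1],[0,1.13,0.24,0,1],[0,1.1,0.33,0,1],[0,0.8,0.3,0,1],[0,0.3,0.12,0,1],[0,0,0,0,1],[0,0,0,0,1],[0,0,0,0,1]]'; python3 - <<'E'
from h import *
rel()
E
```

```text
time: 8.4
ee_pos: [0.6836, 0.0536, 0.1967]
eef_rot: [0.75, 0.661, -0.002, -0.002]
ft_force: [-0.3, -1.3, 0.6]
width: 0.0095
t 8.40 unit-frame mm [108.9   1.6 196.7] y_t angle in unit 0.012 F unit [-0.1 -1.3  0.6] w 9.5 M [-0.34  0.28 -0.1 ]
```

```bash
python3 -m jog '[[0,0.3,0.12,0,1],[0,0,0,0,1],[0,0,0,0,1],[0,0,0,0,1],[0,0,0,0,1],[0,0,0,0,1],[0,0,0,0,1],[0,0,0,0,1],[0,0,0,0,1],[0,0,0,0,1]]'; python3 - <<'E'
from h import *
rel()
for n in("top","scene"):
    c=r.camera(n);y,x=(80,215)if n=="top" else (90,220);b=c["pixels"][y:y+150,x:x+150,::-1];cv2.imwrite("pics/b_%s.png"%n,cv2.resize(b,(400,400),interpolation=2))
cv2.imwrite("pics/b.png",np.hstack([cv2.imread("pics/b_top.png"),cv2.imread("pics/b_scene.png")]))
E
```

```text
time: 9.4
ee_pos: [0.6862, 0.0533, 0.1956]
eef_rot: [0.75, 0.661, -0.002, -0.002]
ft_force: [-1.0, -0.5, 0.5]
width: 0.0091
t 9.40 unit-frame mm [111.5   1.6 195.6] y_t angle in unit 0.012 F unit [-0.9 -0.6  0.5] w 9.1 M [-0.39  0.19 -0.12]
```

View pics/b.png

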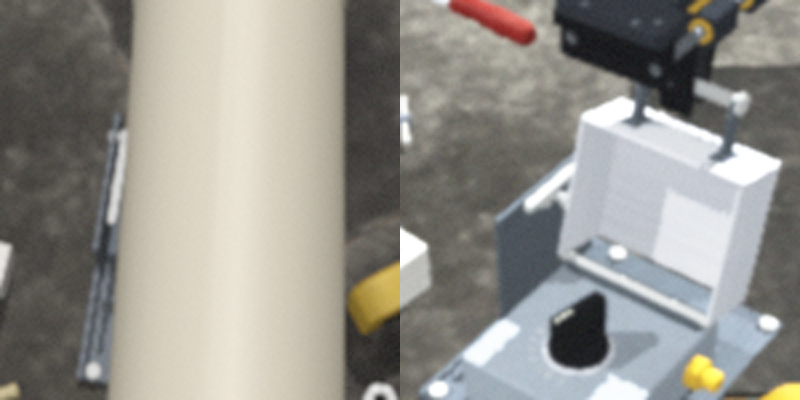

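```bash
python3 -m jog '[[0,-0.3,-0.1,0,1],[0,-0.3,-0.1,0,1],[0,-0.3,-0.1,0,1],[0,-0.2,-0.1,0,1],[0,-0.2,-0.1,0,1],[0,-0.2,-0.1,0,1],[0,0,0,0,1],[0,0,0,0,1],[0,0,0,0,1],[0,0,0,0,1]]'; python3 - <<'E'
from h import *
rel()
E
```

```text
time: 10.5
ee_pos: [0.6709, 0.0555, 0.2016]
eef_rot: [0.75, 0.661, -0.001, -0.001]
ft_force: [1.1, -1.2, -2.5]
width: 0.0092
t 10.50 unit-frame mm [ 96.1   1.7 201.6] y_t angle in unit 0.012 F unit [ 1.2 -1.1 -2.5] w 9.2 M [-0.4  -0.57 -0.08]
```

```bash
python3 -m jog '[[0,-0.2,-0.05,0,1],[0,-0.2,-0.05,0,1],[0,-0.2,-0.05,0,1],[0,-0.2,-0.05,0,1],[0,0,0,0,1],[0,0,0,0,1],[0,0,0,0,1],[0,0,0,0,1],[0,0,0,0,1],[0,0,0,0,1]]'; python3 - <<'E'
from h import *
rel()
E
```

```text
time: 11.5
ee_pos: [0.669, 0.0556, 0.2023]
eef_rot: [0.751, 0.661, 0.004, 0.005]
ft_force: [5.2, -1.7, -4.7]
width: 0.0093
t 11.50 unit-frame mm [ 94.2   1.6 202.3] y_t angle in unit 0.011 F unit [ 5.4 -1.  -4.7] w 9.3 M [-0.43 -0.98 -0.06]
```

```bash
python3 -m jog '[[0,0,0,0,0.65],[0,0,0,0,0.65],[0,0,0,0,0.65],[0,0,-1,0,0.65],[0,0,-2,0,0.65],[0,0,-2,0,0.65],[0,0,-2,0,0.65],[0,-1,-1,0,0.65],[0,-4,0,0,1],[0,-4,0,0,1]]'; python3 - <<'E'
from h import *
rel();plan(U(-.070,-.03,.27),1.2,10)
E
```

```text
time: 12.5
ee_pos: [0.5762, 0.0681, 0.2868]
eef_rot: [0.75, 0.661, 0.003, 0.005]
ft_force: [-0.4, 0.9, 0.4]
width: 0.0214
t 12.50 unit-frame mm [  0.5   1.2 286.8] y_t angle in unit 0.011 F unit [-0.5  0.8  0.4] w 21.4 M [-0.11  0.1  -0.03]
[-0.3, -0.71, 0.17] -0.1189
[-0.22, -0.74, 0.17] -0.1189
[-0.13, -0.76, 0.17] -0.1189
[-0.04, -0.77, 0.17] -0.1189
[0.05, -0.77, 0.17] -0.1189
[0.15, -0.76, 0.17] -0.1189
[0.23, -0.73, 0.17] -0.1189
[0.32, -0.7, 0.17] -0.1189
[0.4, -0.66, 0.17] -0.1189
[0.48, -0.61, 0.17] -0.1189
```

```bash
python3 - <<'E'
from h import *
plan(U(-.110,-.05,.25),-1.2,10)
E
```

```text
[-0.5, -1.11, 0.37] 0.1211
[-0.63, -1.04, 0.37] 0.1211
[-0.75, -0.96, 0.37] 0.1211
[-0.86, -0.86, 0.37] 0.1211
[-0.96, -0.75, 0.37] 0.1211
[-1.04, -0.63, 0.37] 0.1211
[-1.11, -0.5, 0.37] 0.1211
[-1.16, -0.36, 0.37] 0.1211
[-1.2, -0.22, 0.37] 0.1211
[-1.22, -0.07, 0.37] 0.1211
```

```bash
python3 -m jog '[[-0.5,-1.1,0.4,0.12,1],[-0.6,-1,0.4,0.12,1],[-0.75,-1,0.4,0.12,1],[-0.9,-0.9,0.4,0.12,1],[-1,-0.75,0.4,0.12,1],[-1,-0.6,0.4,0.12,1],[-1.1,-0.5,0.4,0.12,1],[-1.2,-0.4,0.3,0.12,1],[-1.2,-0.2,0.3,0.12,1],[0,0,0,0.1,1]]'; python3 - <<'E'
from h import *
rel()
for n in("top","scene"):
    c=r.camera(n);y,x=(100,225)if n=="top" else (110,220);b=c["pixels"][y:y+140,x:x+140,::-1];cv2.imwrite("pics/c_%s.png"%n,cv2.resize(b,(400,400),interpolation=2));print(n,proj(c,U(-.015,0,.089)),proj(c,U(-.015,0,.056)))
cv2.imwrite("pics/c.png",np.hstack([cv2.imread("pics/c_top.png"),cv2.imread("pics/c_scene.png")]))
E
```

```text
time: 13.5
ee_pos: [0.4548, 0.0381, 0.2517]
eef_rot: [0.994, 0.113, 0.004, -0.003]
ft_force: [-0.5, -0.2, 0.7]
width: 0.0004
t 13.50 unit-frame mm [-115.6  -45.2  251.7] y_t angle in unit -1.207 F unit [-0.4 -0.2  0.7] w 0.4 M [-0.07  0.16 -0.04]
top (np.float64(289.08392701673523), np.float64(192.31597945136)) (np.float64(288.8608240752389), np.float64(195.48854163350862))
scene (np.float64(284.6492190998623), np.float64(205.86276247476)) (np.float64(284.672041333252), np.float64(219.65697669529928))
```

View pics/c.png

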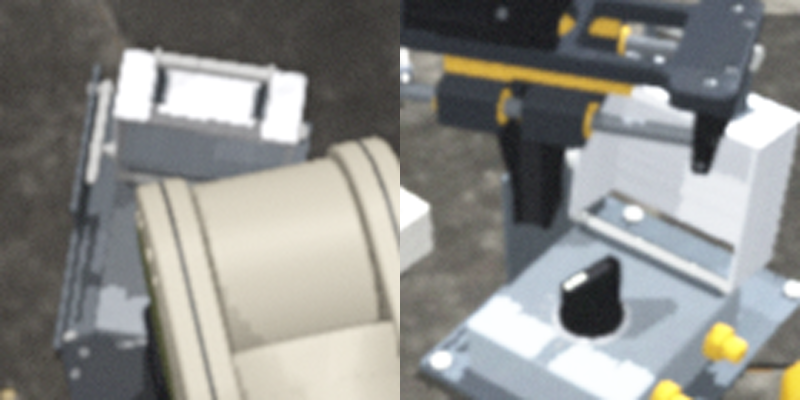

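```bash
python3 - <<'E'
from h import *
c=r.camera("scene");b=c["pixels"]
cr=cv2.resize(b[185:240,265:315,::-1],None,fx=10,fy=10,interpolation=2);cv2.imwrite("pics/k.png",cr)
for p in((567,295),(613,261)):
    P=onz(c,220+(p[0]-400)/2.857,110+p[1]/2.857,.089)-O;print(np.round([P@UX*1e3,P@UY*1e3],1))
E
```

```text
[-35.8  -2.2]
[ 4.1 -7.2]
```

View pics/k.png

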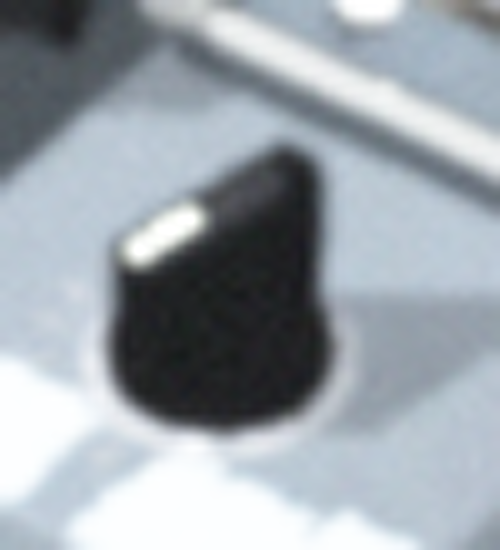

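Cover propped (white box upright, held with nothing touching it); the knob at about (287,208) shows its bar at k≈0.15. A square pinch at large k would put the 190 mm wide gripper body into the propped cover, so I'll push the bar's front end round with the closed fingers and the body kept crosswise.

```bash
python3 - <<'E'
from h import *
plan(U(-.038,-.0315,.15),-1.5,8)
E
```

```text
[0.95, 0.19, 1.28] 0.0376
[0.95, 0.16, 1.28] 0.0376
[0.96, 0.12, 1.28] 0.0376
[0.96, 0.09, 1.28] 0.0376
[0.97, 0.05, 1.28] 0.0376
[0.97, 0.01, 1.28] 0.0376
[0.97, -0.02, 1.28] 0.0376
[0.97, -0.06, 1.28] 0.0376
```

```bash
python3 -m jog '[[0.95,0.2,1.3,0.04,1],[0.95,0.2,1.3,0.04,1],[0.95,0.1,1.3,0.04,1],[0.95,0.1,1.3,0.04,1],[0.95,0,1.3,0.04,1],[0.95,0,1.2,0.04,1],[0.95,0,1.2,0.04,1],[0.7,0,0.8,0.02,1],[0,0,0,0,1],[0,0,0,0,1]]'; python3 - <<'E'
from h import *
rel();plan(U(-.038,-.0315,.088),-1.5,7)
E
```

```text
time: 14.65
ee_pos: [0.5341, 0.0431, 0.1534]
eef_rot: [1.0, -0.021, 0.005, -0.003]
ft_force: [0.4, 0.8, 0.1]
width: 0.0002
t 14.65 unit-frame mm [-37.7 -29.4 153.4] y_t angle in unit -1.474 F unit [0.3 0.8 0.1] w 0.2 M [-0.06  0.22  0.03]
[-0.01, 0.03, 0.93] 0.0037
[-0.01, 0.03, 0.93] 0.0037
[-0.01, 0.03, 0.93] 0.0037
[-0.01, 0.03, 0.93] 0.0037
[-0.01, 0.03, 0.93] 0.0037
[-0.01, 0.03, 0.93] 0.0037
[-0.01, 0.03, 0.93] 0.0037
```

```bash
python3 -m jog '[[0,0.2,0.5,0.03,1],[0,0.1,0.9,0,1],[0,0,0.9,0,1],[0,0,0.9,0,1],[0,0,0.9,0,1],[0,0,0.9,0,1],[0,0,0.7,0,1],[0,0,0.2,0,1],[0,0,0,0,1],[0,0,0,0,1]]' 40; python3 - <<'E'
from h import *
rel();c=r.camera("scene");b=c["pixels"][110:250,220:360,::-1];cv2.imwrite("pics/d.png",cv2.resize(b,(500,500),interpolation=2))
E
```

```text
time: 15.65
ee_pos: [0.534, 0.0405, 0.09]
eef_rot: [0.999, -0.035, 0.005, -0.004]
ft_force: [0.1, 0.2, 0.4]
width: 0.0004
t 15.65 unit-frame mm [-37.5 -32.   90. ] y_t angle in unit -1.503 F unit [0.  0.2 0.4] w 0.4 M [-0.11  0.19 -0.  ]
```

View pics/d.png

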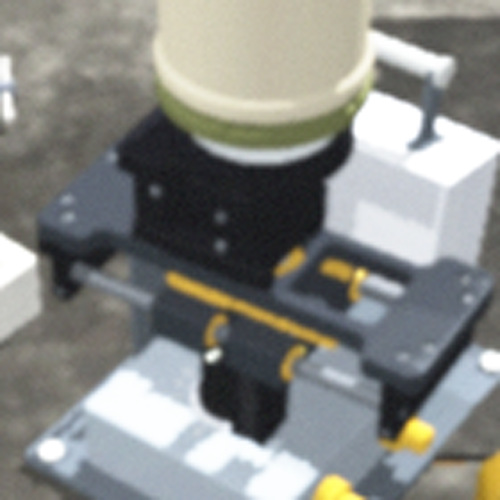

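The fingers stand at the front-right of the knob (230,390), with the cover clear of the body. Pushing gently now.

```bash
python3 -m jog '[[0,-0.1,0,0,1],[0,-0.1,0,0,1],[0,-0.1,0,0,1],[0,-0.1,0,0,1],[0,-0.1,0,0,1],[0,-0.1,0,0,1],[0,-0.1,0,0,1],[0,-0.1,0,0,1],[0,-0.1,0,0,1],[0,0,0,0,1]]'; python3 -c "from h import *;rel()"
```

```text
time: 16.7
ee_pos: [0.5354, 0.0507, 0.0913]
eef_rot: [0.999, -0.035, 0.007, -0.005]
ft_force: [0.5, -1.0, -0.2]
width: 0.0006
t 16.70 unit-frame mm [-37.5 -21.6  91.3] y_t angle in unit -1.503 F unit [ 0.7 -0.9 -0.2] w 0.6 M [-0.03  0.23 -0.02]
```

```bash
python3 -m jog '[[0,-0.06,0.03,0,1],[0,-0.06,0.03,0,1],[0,-0.06,0.03,0,1],[0,-0.06,0,0,1],[0,-0.06,0,0,1],[0,-0.06,0,0,1],[0,-0.06,0,0,1],[0,-0.06,0,0,1],[0,-0.06,0,0,1],[0,-0.06,0,0,1]]'; python3 -c "from h import *;rel()"
```

```text
time: 17.7
ee_pos: [0.5359, 0.0571, 0.0904]
eef_rot: [0.999, -0.035, 0.006, -0.005]
ft_force: [-0.1, -0.1, 0.3]
width: 0.0006
t 17.70 unit-frame mm [-37.9 -15.3  90.4] y_t angle in unit -1.503 F unit [-0.1 -0.1  0.3] w 0.6 M [-0.04  0.19  0.03]
```

```bash
python3 -m jog '[[0,-0.06,0,0,1],[0,-0.06,0,0,1],[0,-0.06,0,0,1],[0,-0.06,0,0,1],[0,-0.06,0,0,1],[0,-0.06,0,0,1],[0,-0.06,0,0,1],[0,-0.06,0,0,1],[0,-0.06,0,0,1],[0,-0.06,0,0,1]]'; python3 -c "
from h import *;rel();c=r.camera('scene');b=c['pixels'][180:250,250:320,::-1];cv2.imwrite('pics/e.png',cv2.resize(b,(560,560),interpolation=2))"
```

```text
time: 18.7
ee_pos: [0.5361, 0.0583, 0.0904]
eef_rot: [0.999, -0.037, 0.006, -0.002]
ft_force: [-0.5, -5.8, 1.0]
width: 0.0002
t 18.70 unit-frame mm [-37.9 -14.   90.4] y_t angle in unit -1.508 F unit [ 0.3 -5.8  1. ] w 0.2 M [-1.26  0.35 -0.09]
```

View pics/e.png

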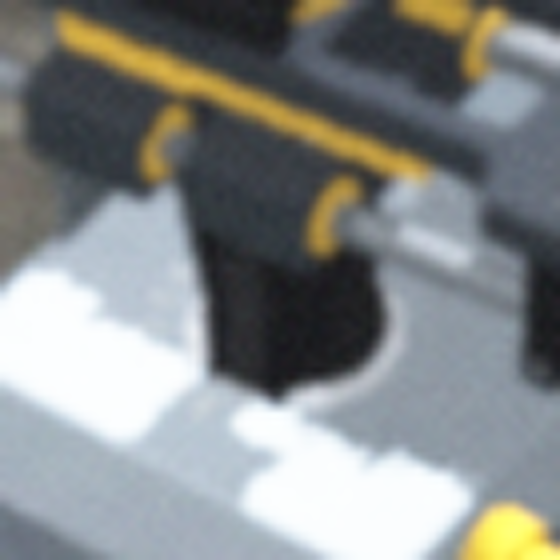

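```bash
python3 -m jog '[[0,-0.09,0,0,1],[0,-0.1,0,0,1],[0,-0.1,0,0,1],[0,-0.1,0,0,1],[0,-0.1,0,0,1],[0,-0.1,0,0,1],[0,-0.1,0,0,1],[0,-0.1,0,0,1],[0,-0.1,0,0,1],[0,-0.1,0,0,1]]'; python3 -c "from h import *;rel()"
```

```text
time: 19.75
ee_pos: [0.536, 0.0586, 0.0904]
eef_rot: [0.999, -0.042, 0.005, 0.003]
ft_force: [-1.6, -7.0, 2.4]
width: 0.0006
t 19.75 unit-frame mm [-38.  -13.7  90.4] y_t angle in unit -1.517 F unit [-0.6 -7.1  2.4] w 0.6 M [-1.47  0.42 -0.07]
```

```bash
python3 -m jog '[[0,-0.13,0,0,1],[0,-0.13,0,0,1],[0,-0.13,0,0,1],[0,-0.13,0,0,1],[0,-0.13,0,0,1],[0,-0.13,0,0,1],[0,-0.13,0,0,1],[0,-0.13,0,0,1],[0,-0.13,0,0,1],[0,-0.13,0,0,1]]'; python3 -c "from h import *;rel()"
```

```text
time: 20.75
ee_pos: [0.536, 0.0595, 0.0906]
eef_rot: [0.999, -0.048, 0.003, 0.009]
ft_force: [-1.3, -6.8, 2.3]
width: 0.0004
t 20.75 unit-frame mm [-38.1 -12.8  90.6] y_t angle in unit -1.528 F unit [-0.4 -6.9  2.3] w 0.4 M [-1.61  0.45 -0.12]
```

```bash
python3 -m jog '[[0.02,-0.2,0,0,1],[0.02,-0.2,0,0,1],[0.02,-0.2,0,0,1],[0.02,-0.2,0,0,1],[0.02,-0.2,0,0,1],[0.02,-0.2,0,0,1],[0,0,0,0,1],[0,0,0,0,1],[0,0,0,0,1],[0,0,0,0,1]]'; python3 -c "from h import *;rel()"
```

```text
time: 21.75
ee_pos: [0.5365, 0.0639, 0.0907]
eef_rot: [0.999, -0.051, 0.001, 0.013]
ft_force: [-1.3, -3.7, 1.2]
width: 0.0003
t 21.75 unit-frame mm [-38.2  -8.4  90.7] y_t angle in unit -1.536 F unit [-0.7 -3.8  1.2] w 0.3 M [-0.88  0.29 -0.01]
```

```bash
python3 -m jog '[[0.1,-0.17,0,0,1],[0.1,-0.17,0,0,1],[0.1,-0.17,0,0,1],[0.1,-0.17,0,0,1],[0.1,-0.17,0,0,1],[0.1,-0.17,0,0,1],[0,0,0,0,1],[0,0,0,0,1],[0,0,0,0,1],[0,0,0,0,1]]'; python3 -c "from h import *;rel()"
```

```text
time: 22.75
ee_pos: [0.5388, 0.07, 0.0899]
eef_rot: [0.998, -0.053, -0.005, 0.015]
ft_force: [-1.9, -2.8, 1.3]
width: 0.0008
t 22.75 unit-frame mm [-36.7  -2.   89.9] y_t angle in unit -1.539 F unit [-1.5 -3.   1.3] w 0.8 M [-0.67  0.41 -0.07]
```

```bash
python3 -m jog '[[0.11,-0.11,0,0,1],[0.11,-0.11,0,0,1],[0.11,-0.11,0,0,1],[0.11,-0.11,0,0,1],[0.11,-0.11,0,0,1],[0.11,-0.11,0,0,1],[0.11,-0.11,0,0,1],[0.11,-0.11,0,0,1],[0.11,-0.11,0,0,1],[0.11,-0.11,0,0,1]]'; python3 -c "from h import *;rel()"
```

```text
time: 23.75
ee_pos: [0.5421, 0.0742, 0.0883]
eef_rot: [0.998, -0.055, -0.017, 0.019]
ft_force: [-8.2, -6.1, 9.1]
width: 0.0003
t 23.75 unit-frame mm [-34.1   2.6  88.3] y_t angle in unit -1.542 F unit [-7.3 -7.2  9.1] w 0.3 M [-1.27  1.93 -0.02]
```

```bash
python3 -m jog '[[0,0,-0.05,0,1],[0.08,-0.05,-0.05,0,1],[0.12,-0.07,-0.02,0,1],[0.12,-0.07,-0.02,0,1],[0.12,-0.07,-0.02,0,1],[0.12,-0.07,-0.02,0,1],[0.12,-0.07,-0.02,0,1],[0.12,-0.07,-0.02,0,1],[0.12,-0.07,-0.02,0,1],[0.12,-0.07,-0.02,0,1]]'; python3 -c "
from h import *
for i in range(3): rel()"
```

```text
time: 24.75
ee_pos: [0.5423, 0.0745, 0.0886]
eef_rot: [0.998, -0.057, -0.031, 0.023]
ft_force: [-10.2, -5.3, 8.3]
width: 0.0002
t 24.75 unit-frame mm [-33.9   2.8  88.6] y_t angle in unit -1.545 F unit [-9.4 -6.7  8.3] w 0.2 M [-1.16  2.14 -0.01]
t 24.75 unit-frame mm [-33.9   2.8  88.6] y_t angle in unit -1.545 F unit [-9.4 -6.7  8.3] w 0.2 M [-1.16  2.14 -0.01]
t 24.75 unit-frame mm [-33.9   2.8  88.6] y_t angle in unit -1.545 F unit [-9.4 -6.7  8.3] w 0.2 M [-1.16  2.14 -0.01]
```

```bash
python3 -m jog '[[0.13,-0.08,-0.03,0,1],[0.14,-0.08,-0.03,0,1],[0.15,-0.09,-0.03,0,1],[0.16,-0.09,-0.03,0,1],[0.16,-0.09,-0.03,0,1],[0.16,-0.09,-0.03,0,1],[0.16,-0.09,-0.03,0,1],[0.16,-0.09,-0.03,0,1],[0.16,-0.09,-0.03,0,1],[0.16,-0.09,-0.03,0,1]]'; python3 -c "
from h import *
rel()"
```

```text
time: 25.75
ee_pos: [0.5428, 0.0747, 0.0891]
eef_rot: [0.997, -0.059, -0.051, 0.028]
ft_force: [-11.2, -5.7, 10.3]
width: 0.0004
t 25.75 unit-frame mm [-33.4   3.2  89.1] y_t angle in unit -1.548 F unit [-10.3  -7.2  10.3] w 0.4 M [-1.26  2.65 -0.01]
```

```bash
python3 -m jog '[[0,0,0,0,1],[0,0,0,0,1],[0,0,0,0,1],[0,0,0,0,1],[0.12,-0.07,-0.02,0,1],[0.16,-0.09,-0.03,0,1],[0.2,-0.11,-0.03,0,1],[0.22,-0.13,-0.03,0,1],[0.22,-0.13,-0.03,0,1],[0.22,-0.13,-0.03,0,1]]'; python3 -c "
from h import *
rel()"
```

```text
time: 26.75
ee_pos: [0.5436, 0.0754, 0.0889]
eef_rot: [0.996, -0.06, -0.066, 0.031]
ft_force: [-16.1, -6.0, 15.8]
width: 0.0006
t 26.75 unit-frame mm [-32.8   4.   88.9] y_t angle in unit -1.549 F unit [-15.2  -8.2  15.8] w 0.6 M [-1.39  3.77 -0.01]
```

```bash
python3 -m jog '[[0,0,0,0,1],[-0.2,0.1,0,0,1],[-0.5,0.2,0,0,1],[-1,0.3,0,0,1],[-1,0,-0.5,0,1],[0,0,-2,0,1],[0,0,-3,0,1],[0,0,-4,0,1],[-3,0,-3,0,1],[-3,0,0,0,1]]'; python3 -c "
from h import *
rel();c=r.camera('scene');cv2.imwrite('pics/f.png',cv2.resize(c['pixels'][110:250,220:360,::-1],(700,700)[:2],interpolation=2)[:600])
"
```

```text
time: 27.75
ee_pos: [0.4696, 0.0893, 0.2297]
eef_rot: [0.996, -0.06, -0.066, 0.03]
ft_force: [0.0, 0.5, 0.3]
width: 0.0008
t 27.75 unit-frame mm [-108.     7.6  229.7] y_t angle in unit -1.548 F unit [-0.   0.5  0.3] w 0.8 M [ 0.07  0.02 -0.01]
```

View pics/f.png

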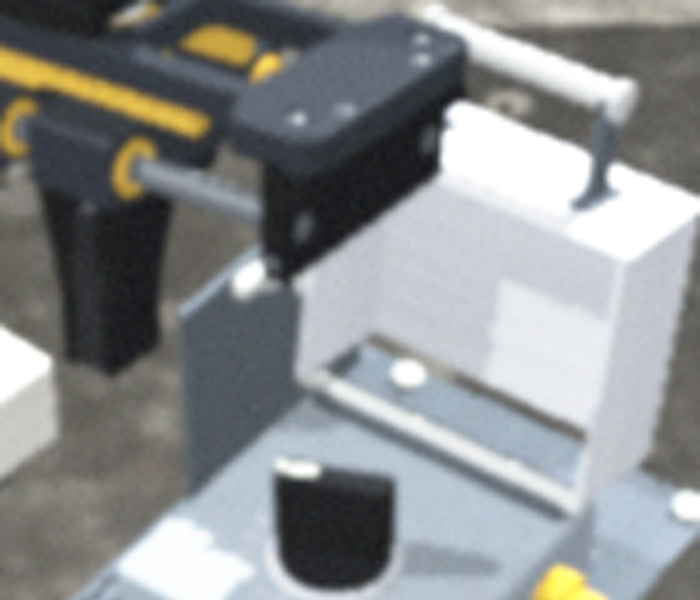

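```bash
python3 -c "
from h import *
c=r.camera('scene')
f=lambda u,v:onz(c,220+u/5,110+v/5,.089)-O
for a,b in (((278,466),(392,482)),((283,470),(388,478)),((280,474),(390,484))):
    A,B=f(*a),f(*b);A=np.array([A@UX,A@UY]);B=np.array([B@UX,B@UY]);d=A-B;print(np.round((A+B)/2*1e3,1),'len',round(np.linalg.norm(d)*1e3,1),'k',np.arctan2(d[1],-d[0]))
g=c['pixels'][110:250,220:360].astype(int)
"
```

```text
[-10.5  -1.6] len 39.7 k 1.1499646230934821
[-10.4  -1.8] len 36.1 k 1.058181662297721
[-12.6  -3.1] len 37.8 k 1.0791301171813639
```

```bash
python3 -c "
from h import *
a=cv2.imread('pics/scene0.png').astype(int);b=r.camera('scene')['pixels'][:,:,::-1].astype(int)
d=np.abs(a-b).max(2)
for n,(x,y) in dict(block=(215,188),bolt=(182,228),tape=(374,253),nut=(347,294),punch=(335,318)).items(): print(n,d[y-12:y+12,x-14:x+14].mean().round(1))
rel();r.close_job()"
```

```text
block 7.1
bolt 10.1
tape 8.5
nut 7.9
punch 17.5
t 27.90 unit-frame mm [-109.9    7.8  227.1] y_t angle in unit -1.545 F unit [0.6 0.4 0.5] w 0.3 M [ 0.01 -0.05  0.01]
the job is handed in; nothing more can be done
```

The cover is propped open and the knob is turned clockwise onto its seat with an estimated nip of about 0.3 N m. I handed the job in at 27.9 s with the arm clear of everything.

- **Cover:** I lifted it by the bar to about 1.86 rad and eased it back. It came up solid against the stay at about 1.73, and I let go there. The last picture shows it still standing up.
- **Knob:** The gripper body would have hit the propped cover if I had pinched the knob squarely. I pushed the knob bar's end round with the closed fingers instead. It turned at about 7 N (0.12 N m, matching its friction), then stopped moving as the force rose.
- **Nip:** I pressed until the lateral force was about 17 N. With the lever I estimated, that is 0.29–0.33 N m; the seal itself gives no reading I could check. The last picture puts the knob at about 1.1 rad, and I estimated 1.15–1.29 from the contact geometry. Both fall inside the stated seat range.
- **At the end:** The force on the tool was under 1 N.

Three things were not fully clean:
- The tool leaned up to about 0.13 rad while pressing.
- An upward force of up to 16 N appeared while pressing. I put it down to rubbing on the knob but did not explain it fully.
- A pixel comparison of the loose items showed small changes at the block, bolt, tape measure and nut. The punch changed more (17.5 against 7–10 for the others), which may be a shadow. I did not look into it, though no move went near it.

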